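Clear the chopping board

ROBOT

A 6-joint arm with a two-finger parallel gripper is mounted at the origin on a cart in front of the work surface, level with it; the furniture and walls round the work are solid. World frame = base frame: x ahead of the robot, y to its left, z up, the work surface at z = 0. Lengths are in m, angles in degrees, forces in N, time in s.
With the tool pointing down it reaches from about 0.325 to 0.85 m from the base axis. Payload 15.5 kg.
Tool frame: the origin (TCP) lies at the very end of the fingers, on their centre line; the grasp point (between the pads) lies arm.grip_depth behind it (arm.grip_depth is the distance from the TCP to the grasp point, in m); z points along the fingers, y is the direction in which the jaws open and shut (so a half turn about z gives the same grasp; the last joint's range is limited). The gripper opens to 91 mm and grips with 3 to 60 N. Pads are 32 mm wide; open, the fingers measure 118 mm over their backs; the gripper's body (76 mm by 178 mm) begins 60 mm behind the grasp point.
Start: joints at [59.272, 28.281, 77.091, -0, 74.628, -5.472], TCP at [0.267, 0.565, 0.214] pointing down, gripper open.
Joint ranges: [-166.48, 166.48], [-47.26, 123.95], [12.59, 153.08], [-70.14, 250.14], [6.76, 159.57], [-176.63, 176.63]. Speed limits (degrees/s): [108.29, 108.29, 147.25, 172.46, 172.46, 172.46].

INTERFACE

Orientations are given as a 3x3 rotation matrix whose columns are the frame's x, y, z axes.
In Python, from rig import arm gives the robot as it stands. Calls block until the motion is done:
- arm.move_to(position, orientation): joint-space move of the TCP to a pose.
- arm.move_l(position, orientation=None, feed=0.15): straight line of the TCP; orientation=None keeps the orientation; feed is the mean speed in m/s.
- arm.move_joints(angles): joint-space move.
- arm.grip(opening): finger opening in m; the grip force is fixed at half the most; returns when the fingers have stopped.
- arm.sleep(seconds).
- arm.solve_ik(position, orientation): joint angles nearest the present ones, or None.
- arm.snapshot(name): name is "scene" or "top"; returns the picture (400x640x3 uint8, red, green, blue); there is no depth.
- arm.get_calibration(name): a dict with "intrinsics" (3x3 intrinsics, pixels), "cam_to_world" (4x4, takes a point from camera to world coordinates). Camera axes: x right, y down, z forward; pixel columns grow to the right and rows downward; lengths in m; the calibration is good to about 2 mm. A picture is of the moment at which its call begins. get_calibration takes no time and is no camera call.
A pose or a line that the arm cannot do raises arm.Unreachable and nothing moves.
- arm.sign_off(): hands the job in, once; it reports no verdict.
Readings, each from a call of its own:
- arm.current_t(): time.
- arm.current_joint_positions(): joint angles.
- arm.current_dq(): joint speeds.
- arm.current_tau(): joint torques, N m.
- arm.current_ee_pos(): TCP position.
- arm.current_tool_rot(): TCP orientation.
- arm.current_force(): force on the tool from outside, world axes, zero at the start.
- arm.current_torque(): the same for the moment, N m.
- arm.current_width(): finger opening in m.
Only numpy, scipy, OpenCV 4.12 (cv2) and the standard library are available. Lean on these libraries where they do the work, as an engineer would, in place of code of your own. Each camera call takes 0.05 s, during which the arm holds its last target.

TASK

Clear the chopping board so that the carrot can be cut: stand the slim spice jar from the board in the small round wooden stand and the wide jar of nuts in the large round wooden stand, put the egg gently into the white bowl (do not drop it in), and lay the peeler flat and lengthwise in the long wooden tray. The carrot stays where it lies on the board, and the other spice jar, which stands on the worktop at the far left and not on the board, is left alone.

Things in the scene. Friction and masses are not known exactly. Their poses are not given: they have to be found in the camera images.
- spice_a: Slim round spice jar with a dark cap, standing on the white chopping board (14 mm thick). 41 mm diameter, 105 mm tall, 0.11 kg. Origin: centre of its underside, z up.
- sesame_jar: Wide round clear jar of nuts with a red lid, standing on the chopping board. 64 mm widest diameter (lid 58 mm), 90 mm tall, 0.27 kg. Origin: centre of its underside, z up.
- egg: Brown hen's egg lying on the chopping board, 54 mm long (along its x axis), 42 mm thick, 58 g. Origin: at the start the lowest point under its middle, 21 mm below its centre; it turns with the egg if that rolls.
- peeler: Yellow-handled peeler lying on the board, 170 mm long along its x axis, 80 g. Handle 17 mm high, nearly parallel-sided (23-25 mm wide) from x = -75 to -16 mm, then tapering; thin blade from x = +20 to +85 mm, 14 mm wide. Balance and best grip at about x = -38 mm. Origin: middle of its length, at its underside; z up (lies about 0.07 rad off).
- small_stand: Small round wooden stand with a raised rim, fixed: 76 mm outside, recess 60 mm across, floor 6 mm above the worktop, rim top 16 mm. Place of the slim spice jar. Origin: centre of its underside, on the worktop.
- large_stand: Large round wooden stand with a raised rim, fixed: 100 mm outside, recess 84 mm across, floor 6 mm above the worktop, rim top 16 mm. Place of the wide nut jar. Origin: centre of its underside, on the worktop.
- white_bowl: White stoneware bowl, fixed: 120 mm across the rim, 57 mm high, open inside, about 105 mm clear at the mouth, narrowing to 55 mm at the inner floor 8 mm above the worktop. Place of the egg. Origin: centre of its underside, on the worktop.
- long_tray: Long shallow wooden tray, fixed: 215 x 100 x 14 mm outside, 207 x 92 mm inside, floor 4 mm above the worktop. Its long side is its x axis. Place of the peeler, either way round. Origin: centre of its underside, on the worktop.
- carrot: Carrot (181 mm long along its y axis, 33 mm wide, 27 mm high) lying across the middle of the chopping board; to be left there. Origin: middle, at its underside.
- spice_c: Another slim spice jar of the same size (41 x 105 mm), standing on the worktop at the robot's left, not on the board; to be left alone. Origin: centre of its underside.

How it is judged (in metres and radians):
At the end, for the whole second after the job is handed in: Spice jar upright in the small stand (14 mm), nut jar upright in the large one (15 mm), both on the floor; egg in the bowl (45 mm); peeler flat in the tray (25 mm along, 36 mm across, 0.4 rad); all at rest; carrot within 30 mm, other spice jar within 20 mm of their starts (horizontal distance between spice_a and small_stand below 0.014 m and z of spice_a in the frame of small_stand below 0.011 m and angle between each of spice_a, sesame_jar's own z axis and vertical below 0.08 rad and linear speed of each of spice_a, sesame_jar, peeler below 0.02 m/s and horizontal distance between sesame_jar and large_stand below 0.015 m and z of sesame_jar in the frame of large_stand below 0.011 m and horizontal distance between egg and white_bowl below 0.045 m and height (world z) of egg below 0.06 m and linear speed of egg below 0.03 m/s and x of peeler in the frame of long_tray between -0.025 and 0.025 m and y of peeler in the frame of long_tray between -0.036 and 0.036 m and z of peeler in the frame of long_tray below 0.01 m and angle between peeler's own z axis and vertical below 0.14 rad and angle between the x axis of peeler and the x axis of long_tray, either way round below 0.4 rad and distance of carrot from where it was at the start of the episode below 0.03 m and distance of spice_c from where it was at the start of the episode below 0.02 m); the robot touches nothing.
It fails at once if the egg is dropped: it falls freely faster than 0.9 m/s (about 4 cm) (linear speed of egg above 0.9 m/s and contact force between egg and the fingers below 0.02 N).
It fails at once if the carrot is moved more than 30 mm (distance of carrot from where it was at the start of the episode above 0.03 m).
It fails at once if the spice jar off the board is moved more than 20 mm (distance of spice_c from where it was at the start of the episode above 0.02 m).
It also fails if it takes over 138 s, if anything falls off the work surface, if the arm or the gripper's body presses on something with over 40 N, if the wrist force passes 120 N, or if a joint passes its speed limit or range.

## Working session

There is one attempt and no reset: what is moved stays moved. The work goes in short steps, each a Python script; the robot and the scene stay as the last script left them, time stands still between calls to the robot, and variables do not carry over. Pictures are saved under pics/ and viewed, and the job is handed in when it is done.

```bash
ls; mkdir -p pics; python3 - <<'E'
from rig import arm
import cv2, numpy as np
for n in("scene","top"):
    im=arm.snapshot(n); cv2.imwrite(f"pics/{n}0.png",im[:,:,::-1]); c=arm.get_calibration(n)
    print(n,np.round(c["intrinsics"],1).tolist(),np.round(c["cam_to_world"],4).tolist())
print(arm.grip_depth,arm.current_width(),arm.current_t(),arm.current_tool_rot())
E
```

```text
pics
scene [[397.2, 0.0, 316.3], [0.0, 397.2, 201.0], [0.0, 0.0, 1.0]] [[0.6985, -0.4692, 0.5404, -0.0189], [-0.7156, -0.4483, 0.5357, -0.541], [-0.0091, -0.7608, -0.6489, 0.7272], [0.0, 0.0, 0.0, 1.0]]
top [[376.8, 0.0, 320.7], [0.0, 376.8, 195.1], [0.0, 0.0, 1.0]] [[0.0235, -0.9907, 0.134, 0.3728], [-0.9997, -0.0235, 0.0015, 0.0113], [0.0017, -0.134, -0.991, 1.2194], [0.0, 0.0, 0.0, 1.0]]
0.0188 0.09096545806684843 0.1 [[-9.04421870e-01  4.26638954e-01 -5.32898447e-04]
 [ 4.26639279e-01  9.04421383e-01 -9.41986528e-04]
 [ 8.00766041e-05 -1.07930863e-03 -9.99999414e-01]]
```

View pics/scene0.png

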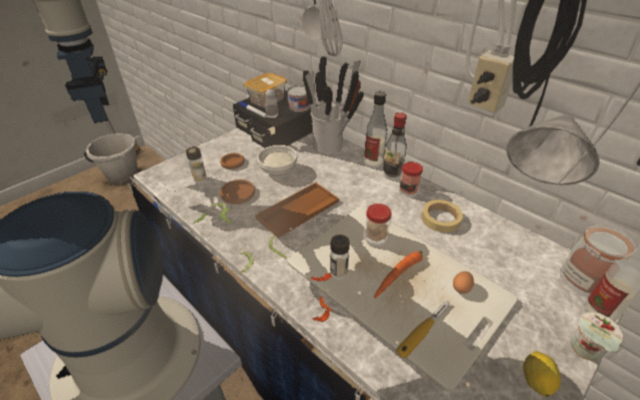

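View pics/top0.png

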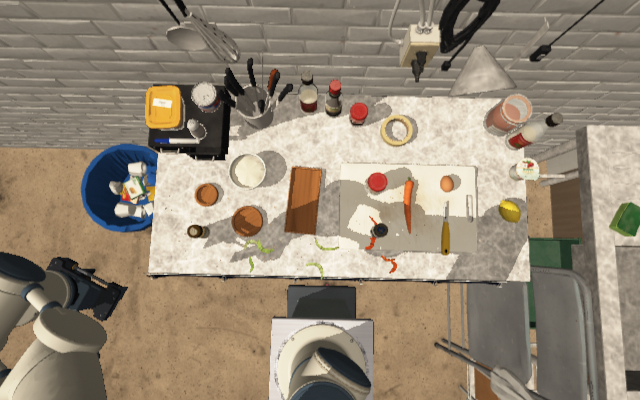

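Overview: the top view shows spice_a's cap (380,230), nut lid (377,182), egg (447,184), peeler (446,228), tray (304,200), bowl (249,170), large stand (248,221), small stand (207,194), spice_c (197,231) and the carrot (408,205). I'll zoom in for the measurements.

```bash
python3 - <<'E'
import cv2
t=cv2.imread("pics/top0.png"); s=cv2.imread("pics/scene0.png")
cv2.imwrite("pics/t1.png",cv2.resize(t[145:265,325:485],None,fx=5,fy=5,interpolation=2))
cv2.imwrite("pics/t2.png",cv2.resize(t[145:255,180:340],None,fx=5,fy=5,interpolation=2))
cv2.imwrite("pics/s1.png",cv2.resize(s[190:370,300:520],None,fx=3.3,fy=3.3,interpolation=2))
cv2.imwrite("pics/s2.png",cv2.resize(s[130:250,180:350],None,fx=4.7,fy=4.7,interpolation=2))
E
```

```text
(no output)
```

View pics/t1.png

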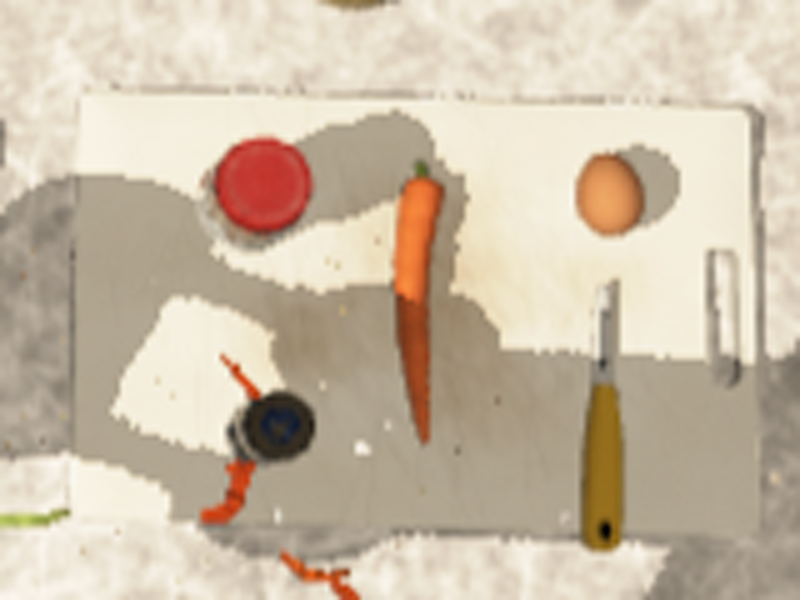

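View pics/t2.png

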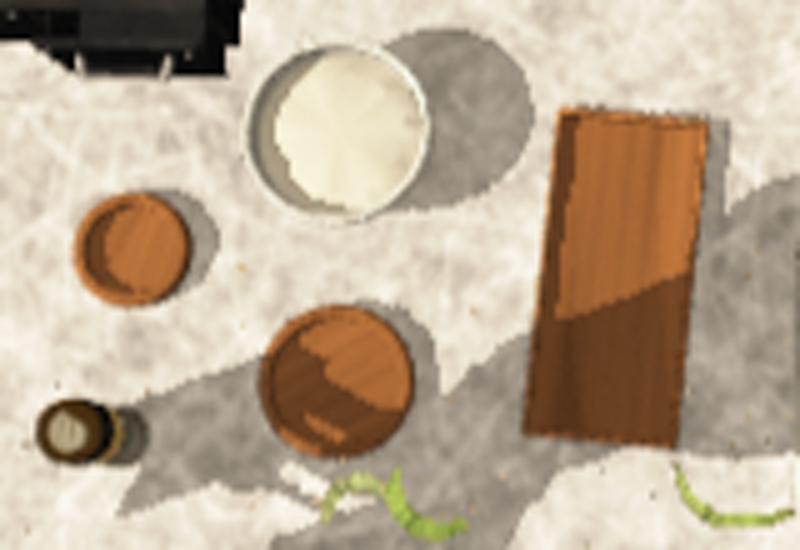

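View pics/s1.png

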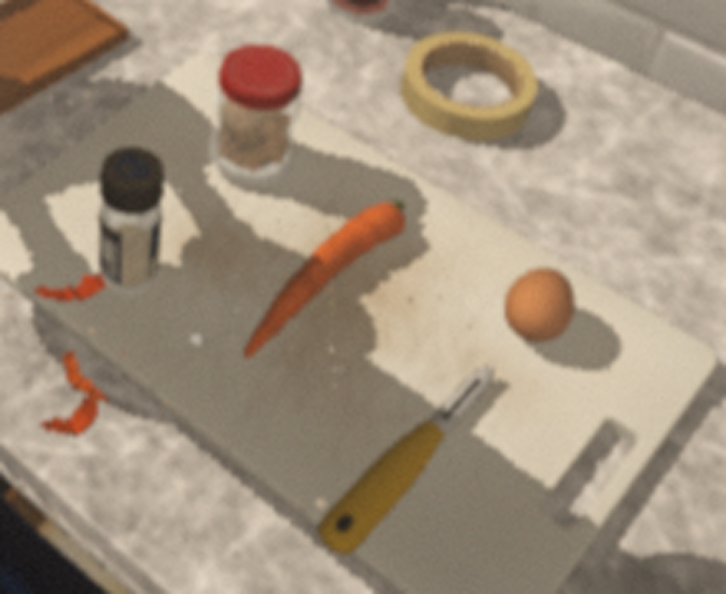

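View pics/s2.png

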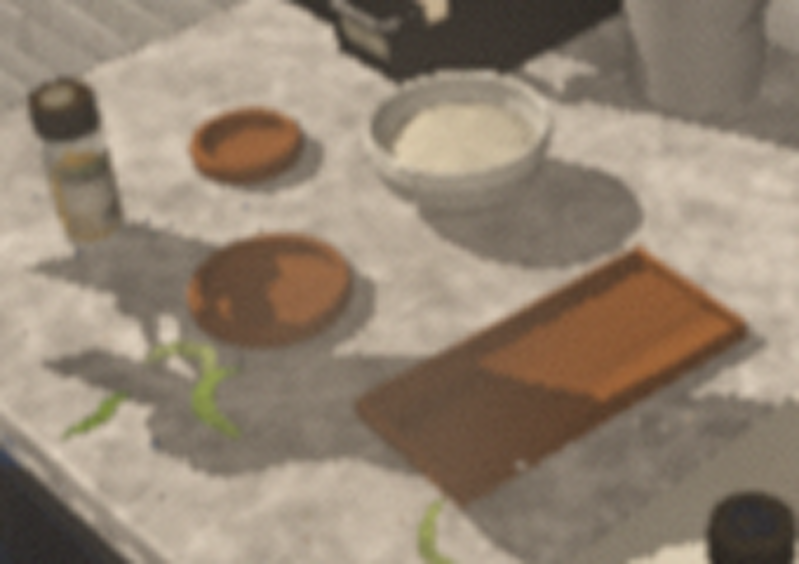

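```bash
cat > vis.py <<'E'
import numpy as np, cv2
from rig import arm
CAL={n:arm.get_calibration(n) for n in("scene","top")}
def ray(n,uv):
    c=CAL[n];T=np.array(c["cam_to_world"]);K=np.array(c["intrinsics"])
    d=T[:3,:3]@np.linalg.solve(K,[uv[0],uv[1],1.]);return T[:3,3],d/np.linalg.norm(d)
def plane(n,uv,z):
    o,d=ray(n,uv);return o+d*(z-o[2])/d[2]
def tri(a,b):
    o1,d1=ray("top",a);o2,d2=ray("scene",b)
    s=np.linalg.lstsq(np.c_[d1,-d2],o2-o1,rcond=None)[0]
    p,q=o1+s[0]*d1,o2+s[1]*d2
    return (p+q)/2,np.linalg.norm(p-q)
def proj(n,p):
    c=CAL[n];T=np.array(c["cam_to_world"]);K=np.array(c["intrinsics"])
    q=K@(T[:3,:3].T@(np.array(p)-T[:3,3]));return q[:2]/q[2]
def mask(im,roi,lo,hi):
    x0,y0,x1,y1=roi;h=cv2.cvtColor(im,cv2.COLOR_BGR2HSV)
    m=cv2.inRange(h,np.array(lo),np.array(hi))
    if lo[0]==0 and hi[0]<=8: m|=cv2.inRange(h,np.array((172,)+tuple(lo[1:])),np.array((180,)+tuple(hi[1:])))
    k=np.zeros_like(m);k[y0:y1,x0:x1]=m[y0:y1,x0:x1]
    n,l,st,ce=cv2.connectedComponentsWithStats(k)
    i=1+np.argmax(st[1:,4]);return (l==i).astype(np.uint8),ce[i],st[i]
def cont(m):
    return max(cv2.findContours(m,cv2.RETR_EXTERNAL,cv2.CHAIN_APPROX_NONE)[0],key=cv2.contourArea)
E
cat > m1.py <<'E'
from vis import *
I={"top":cv2.imread("pics/top0.png"),"scene":cv2.imread("pics/scene0.png")}
D={ "sesame_lid":((360,165,395,200),(360,198,396,230),(0,130,60),(8,255,255)),
"spice_cap":((365,215,395,245),(325,230,355,258),(0,0,0),(180,255,75)),
"egg":((435,170,465,200),(448,265,480,297),(5,90,80),(20,255,255)),
"handle":((435,215,460,260),(392,310,440,362),(18,120,50),(32,255,255)),
"carrot":((395,175,420,240),(370,248,428,302),(0,120,80),(16,255,255)),
"small":((190,178,225,212),(215,150,250,172),(3,90,40),(20,255,255)),
"large":((228,202,270,242),(215,178,262,206),(3,90,30),(20,255,255)),
"tray":((280,160,328,240),(250,180,345,240),(3,90,30),(20,255,255)),
"spicec_cap":((185,220,210,242),(184,143,206,162),(0,0,0),(180,255,90)),}
vis={n:I[n].copy() for n in I}
for k,(rt,rs,lo,hi) in D.items():
    c={};info={}
    for n,r in(("top",rt),("scene",rs)):
        m,ce,st=mask(I[n],r,lo,hi);ct=cont(m)
        cv2.drawContours(vis[n],[ct],-1,(255,0,255),1)
        (ex,ey),ax,an=cv2.fitEllipse(ct); c[n]=(ce if k in("handle","carrot") else np.array([ex,ey])); info[n]=(st.tolist(),np.round(ce,1).tolist(),np.round([ex,ey,*ax,an],1).tolist())
        if k in("tray","handle"): 
            b=cv2.boxPoints(cv2.minAreaRect(ct)); info[n]+=(np.round(b,1).tolist(),)
            if k=="tray": info[n]+=(cv2.approxPolyDP(ct,6,True).reshape(-1,2).tolist(),)
    p,e=tri(c["top"],c["scene"]); print(k,np.round(p,4),round(e,4));print("  ",info["top"]);print("  ",info["scene"])
cv2.imwrite("pics/vt.png",cv2.resize(vis["top"][145:265,180:485],None,fx=2.6,fy=2.6,interpolation=0))
cv2.imwrite("pics/vs.png",cv2.resize(vis["scene"][130:370,180:520],None,fx=2.3,fy=2.3,interpolation=0))
E
python3 m1.py
```

```text
sesame_lid [ 0.5703 -0.1578  0.1004] 0.0045
   ([368, 173, 19, 19, 290], [377.2, 181.7], [377.1, 181.7, 18.1, 18.6, 69.6])
   ([367, 204, 24, 19, 363], [378.3, 213.0], [378.3, 213.0, 18.3, 23.3, 95.0])
spice_cap [ 0.4256 -0.1654  0.1108] 0.0038
   ([374, 224, 14, 13, 140], [380.2, 229.8], [380.2, 229.8, 11.9, 13.1, 85.4])
   ([331, 235, 18, 19, 287], [339.5, 244.2], [339.5, 244.2, 17.9, 18.6, 175.7])
egg [ 0.5794 -0.3868  0.0385] 0.0022
   ([440, 176, 14, 16, 178], [446.5, 183.6], [446.5, 183.6, 13.0, 15.5, 170.0])
   ([453, 271, 21, 22, 363], [463.0, 282.0], [463.0, 282.0, 20.0, 21.3, 18.7])
handle [ 0.4059 -0.3837  0.0234] 0.0004
   ([442, 222, 8, 33, 228], [445.4, 238.5], [445.4, 239.5, 7.3, 36.2, 0.5], [[442.0, 222.0], [449.0, 222.0], [449.0, 254.0], [442.0, 254.0]])
   ([397, 318, 37, 40, 541], [414.6, 337.9], [413.5, 339.1, 12.8, 54.0, 42.3], [[394.0, 350.0], [428.5, 315.5], [437.5, 324.5], [403.0, 359.0]])
carrot [ 0.5185 -0.2655  0.0297] 0.0032
   ([404, 180, 10, 53, 326], [407.8, 202.2], [407.9, 200.4, 7.9, 58.7, 1.2])
   ([374, 251, 49, 47, 544], [399.3, 270.0], [401.3, 268
[... 497 characters left out ...]
7, 200.1, 34.1, 81.9, 6.3], [[283.6000061035156, 231.39999389648438], [290.6000061035156, 165.1999969482422], [321.70001220703125, 168.5], [314.70001220703125, 234.6999969482422]], [[293, 166], [284, 230], [314, 234], [321, 169]])
   ([256, 182, 83, 56, 2107], [296.9, 208.9], [296.3, 209.1, 31.8, 91.0, 63.1], [[254.89999389648438, 215.0], [325.0, 175.60000610351562], [339.8999938964844, 202.1999969482422], [269.79998779296875, 241.60000610351562]], [[338, 199], [315, 182], [256, 217], [278, 237]])
spicec_cap [0.4111 0.3826 0.0948] 0.0053
   ([188, 225, 15, 13, 94], [196.2, 230.6], [194.9, 230.8, 11.9, 14.4, 87.7])
   ([187, 148, 14, 12, 101], [193.7, 154.6], [193.4, 153.9, 11.0, 13.0, 94.3])
```

View pics/vt.png

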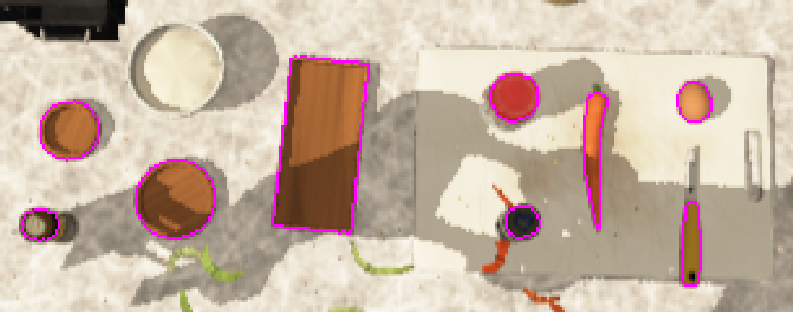

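View pics/vs.png

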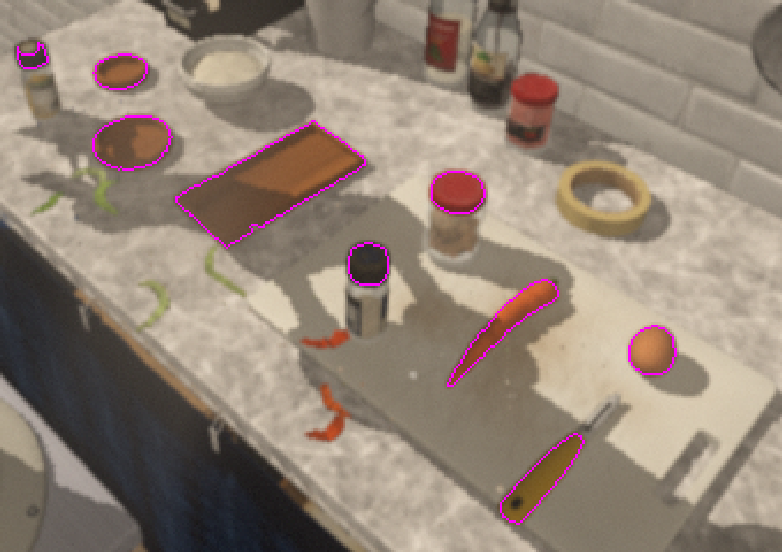

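Masks are clean in both views. Now each camera is intersected with the expected plane to check agreement, and the orientations and bowl are measured.

```bash
cat > m2.py <<'E'
from vis import *
P={"sesame":((377.2,181.7),.104,None),"spice":((380.2,229.8),.119,None),"egg":((446.5,183.6),.035,(463,282)),
"small":((206,194.5),.014,(231.8,160.6)),"large":((246.9,220.9),.014,(236.8,191.3)),"bowl":((247.5,171.2),.057,(277.3,158.1)),"tray":((302.7,200.1),.012,(297,209)),"carrot":((407.8,202.2),.026,(399.3,270)),"handle":((445.4,238.5),.026,(414.6,337.9))}
for k,(a,z,b) in P.items():
    print(k,np.round(plane("top",a,z),4)[:2], np.round(plane("scene",b,z),4)[:2] if b is not None else "", np.round(tri(a,b)[0],4) if b is not None else "")
# projected diff of lids: predict scene pos of lid centre
I={"top":cv2.imread("pics/top0.png"),"scene":cv2.imread("pics/scene0.png")}
def axis(n,roi,lo,hi,z):
    m,ce,st=mask(I[n],roi,lo,hi); ys,xs=np.nonzero(m)
    w=np.array([plane(n,(x,y),z)[:2] for x,y in zip(xs,ys)])
    c=w.mean(0);u,s,v=np.linalg.svd(w-c,full_matrices=False);d=v[0]*np.sign(v[0][0]);t=(w-c)@d; r=(w-c)@v[1]
    print(n,"c",np.round(c,4),"ang",round(float(np.degrees(np.arctan2(d[1],d[0]))),1),"ext",np.round([t.min(),t.max(),r.min(),r.max()],4),"rect centre",np.round(c+d*(t.min()+t.max())/2,4))
print("handle");axis("top",(435,215,460,260),(18,120,50),(32,255,255),.026);axis("scene",(392,310,440,362),(18,120,50),(32,255,255),.026)
print("tray");axis("top",(280,160,328,240),(3,90,30),(20,255,255),.012);axis("scene",(250,180,345,240),(3,90,30),(20,255,255),.012)
print("egg");axis("top",(435,170,465,200),(5,90,80),(20,255,255),.035)
# blade tip seen at top (325+608/5, 145+282/5), scene (300+487/3.3,190+370/3.3)
print("tip",tri((446.6,201.4),(447.6,302.1)), "butt",tri((325+602/5,145+550/5),(300+338/3.3,190+550/3.3)))
# lid top centre in scene crop: sesame (261,72)/3.3 , spice (133,168)/3.3
for a,b in(((377.2,181.7),(300+261/3.3,190+72/3.3)),((380.5,230),(300+134/3.3,190+165/3.3))): print("lidtop",tri(a,b))
print("board corners z",[tri((325+x/5,145+y/5),(300+u/3.3,190+v/3.3)) for x,y,u,v in((752,106,716,352),)])
E
python3 m2.py
```

```text
sesame [ 0.5682 -0.1558]  
spice [ 0.4238 -0.1627]  
egg [ 0.5794 -0.387 ] [ 0.5834 -0.3868] [ 0.5795 -0.3868  0.0383]
small [0.529  0.3831] [0.5312 0.3772] [0.5314 0.3825 0.0111]
large [0.447 0.247] [0.4485 0.2416] [0.4489 0.2464 0.0108]
bowl [0.6002 0.2444] [0.5997 0.2339] [0.6041 0.2441 0.0496]
tray [0.5184 0.0707] [0.5164 0.0638] [0.5203 0.0702 0.0053]
carrot [ 0.5179 -0.2652] [ 0.5226 -0.265 ] [ 0.5185 -0.2655  0.0297]
handle [ 0.4056 -0.3828] [ 0.4044 -0.3844] [ 0.4058 -0.3837  0.0235]
handle
top c [ 0.4058 -0.3827] ang -2.0 ext [-0.0489  0.0521 -0.011   0.0118] rect centre [ 0.4074 -0.3827]
scene c [ 0.4051 -0.3843] ang -1.0 ext [-0.0502  0.0589 -0.0119  0.0114] rect centre [ 0.4094 -0.3844]
tray
top c [0.519  0.0706] ang -4.6 ext [-0.107   0.1092 -0.0505  0.0503] rect centre [0.52   0.0705]
scene c [0.5185 0.0649] ang -3.8 ext [-0.1056  0.1157 -0.0563  0.054 ] rect centre [0.5235 0.0645]
egg
top c [ 0.5794 -0.387 ] ang 1.0 ext [-0.0239  0.0247 -0.021   0.0209] rect centre [ 0.5798 -0.387 ]
tip (array([ 0.52269598, -0.38827642,  0.02571086]), np.float64(0.0021760104434498263)) butt (array([ 0.35651446, -0.38624975,  0.02034844]), np.float64(0.006991171429880022))
lidtop (array([ 0.57057943, -0.15815681,  0.10394098]), np.float64(0.006561331260160359))
lidtop (array([ 0.42575514, -0.16544697,  0.12325726]), np.float64(0.007415138662965825))
board corners z [(array([ 0.6407723 , -0.48590689,  0.02063374]), np.float64(0.0020660639408254314))]
```

```bash
cat > mv.py <<'E'
from vis import *
def R(deg):  # tool down, jaw (y) axis at deg from world x
    a=np.radians(deg);y=np.array([np.cos(a),np.sin(a),0]);z=np.array([0,0,-1.]);x=np.cross(y,z);return np.c_[x,y,z]
def best(p,deg):
    q=np.array(arm.current_joint_positions());o=[]
    for d in(deg,deg+180):
        s=arm.solve_ik(list(p),R(d))
        if s is not None:o.append((np.abs(np.array(s)-q).max(),d,s))
    o.sort(key=lambda t:t[0]);return o[0][1],o[0][2]
def go(p,deg):
    d,s=best(p,deg);arm.move_joints(list(s));return d
def snap(n,tag,crop,f):
    im=arm.snapshot(n)[:,:,::-1];cv2.imwrite(f"pics/{n}_{tag}_full.png",im);x0,y0,x1,y1=crop
    cv2.imwrite(f"pics/{n}_{tag}.png",cv2.resize(im[y0:y1,x0:x1],None,fx=f,fy=f,interpolation=2))
def st(m=""):
    print(m,round(arm.current_t(),1),np.round(arm.current_ee_pos(),4),"w",round(arm.current_width(),4),"F",np.round(arm.current_force(),1))
E
python3 - <<'E'
from mv import *
st()
go((0.4245,-0.164,0.22),90);st("hover")
arm.move_l([0.4245,-0.164,0.135]);st("low")
snap("top","a",(325,145,485,265),5);snap("scene","a",(280,130,520,330),3)
print(proj("top",arm.current_ee_pos()),proj("scene",arm.current_ee_pos()))
E
```

```text
0.1 [0.2665 0.565  0.2134] w 0.091 F [-0.8 -0.2 -0. ]
hover 2.7 [ 0.4248 -0.1635  0.22  ] w 0.091 F [-0.1  0.3  0.3]
low 3.5 [ 0.4249 -0.164   0.1355] w 0.0909 F [ 0.2 -0.6  0.4]
[381.66288042 229.08255341] [338.38782668 235.9039102 ]
```

View pics/top_a.png

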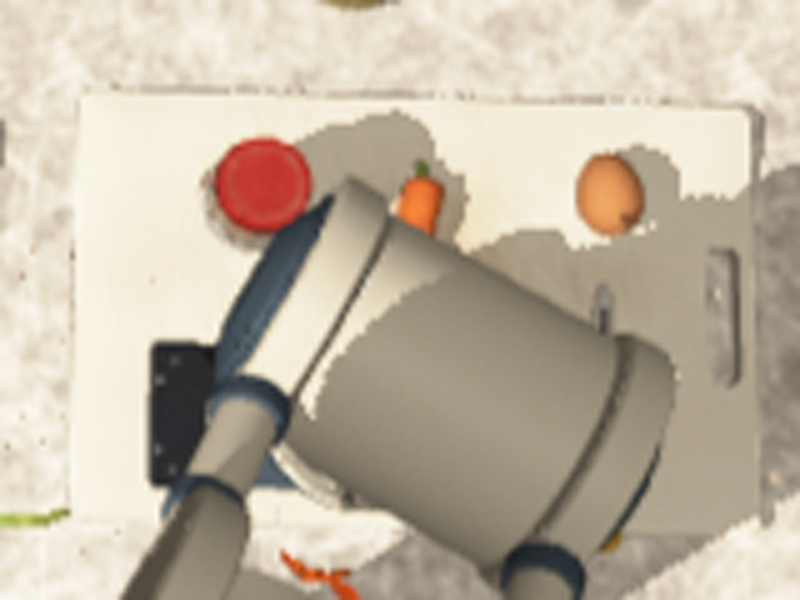

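View pics/scene_a.png

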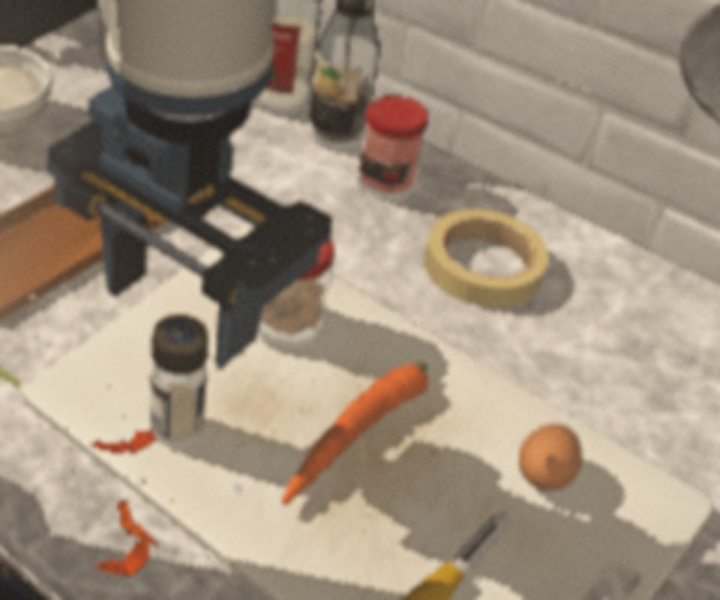

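The scene view shows the finger tips (321,226) and (358,250) straddling the cap at (340,240), aligned with the jar. Next: descend and grasp.

```bash
python3 - <<'E'
from mv import *
arm.move_l([0.4245,-0.164,0.060],feed=0.1);st("down")
arm.grip(0.03);st("grip")
arm.move_l([0.4245,-0.164,0.24]);st("lift")
go((0.530,0.382,0.22),90);st("over")
snap("scene","b",(170,60,410,260),3)
E
```

```text
down 4.5 [ 0.4248 -0.1641  0.0604] w 0.0911 F [0.1 0.8 0. ]
grip 5.3 [ 0.4245 -0.164   0.06  ] w 0.0401 F [ 0.7 -1.   0. ]
lift 6.6 [ 0.4241 -0.1638  0.2393] w 0.0408 F [ 0.2  0.3 -2.1]
over 8.6 [0.5305 0.381  0.2201] w 0.0408 F [-0.3  0.4 -1.8]
```

View pics/scene_b.png

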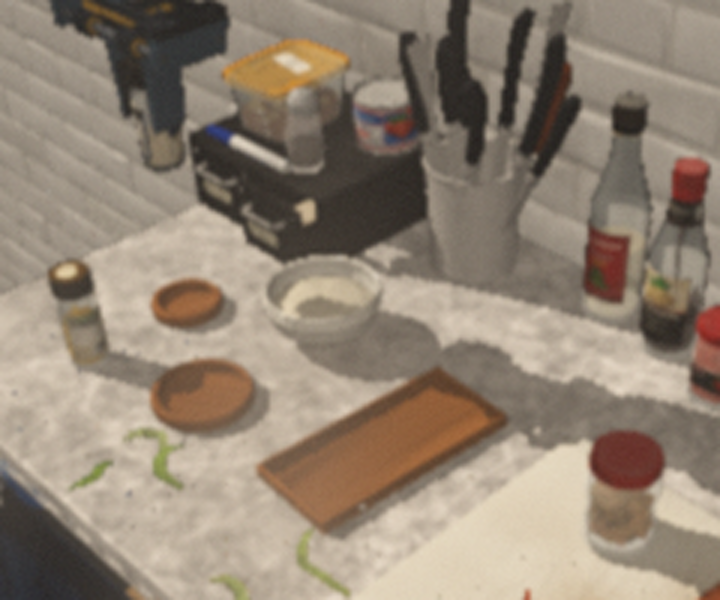

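Jar is held upright (bottom at crop (163,163)), with a grip width of 41 mm. Lowering to just above the rim and checking there.

```bash
python3 - <<'E'
from mv import *
arm.move_l([0.530,0.3815,0.075],feed=0.12);st()
snap("scene","c",(180,90,300,190),6);snap("top","c",(170,140,290,240),6)
E
```

```text
10.0 [0.5304 0.3817 0.0757] w 0.0403 F [-0.1  0.1 -1.9]
```

View pics/scene_c.png

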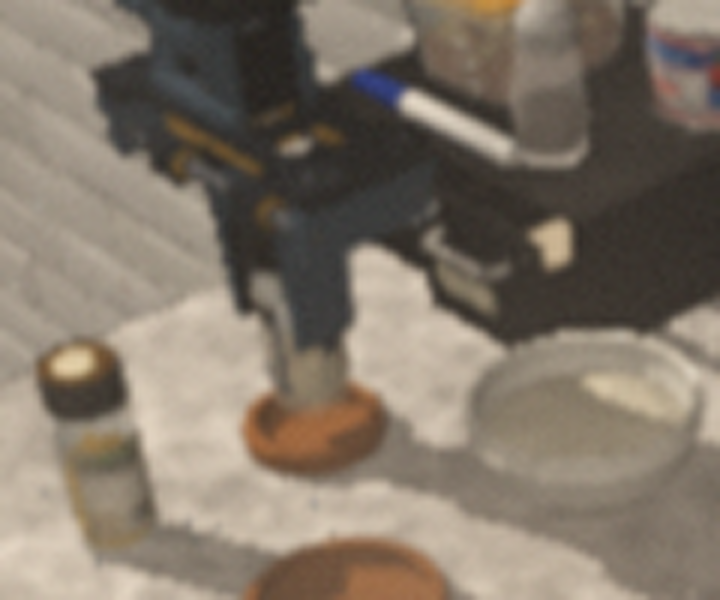

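View pics/top_c.png

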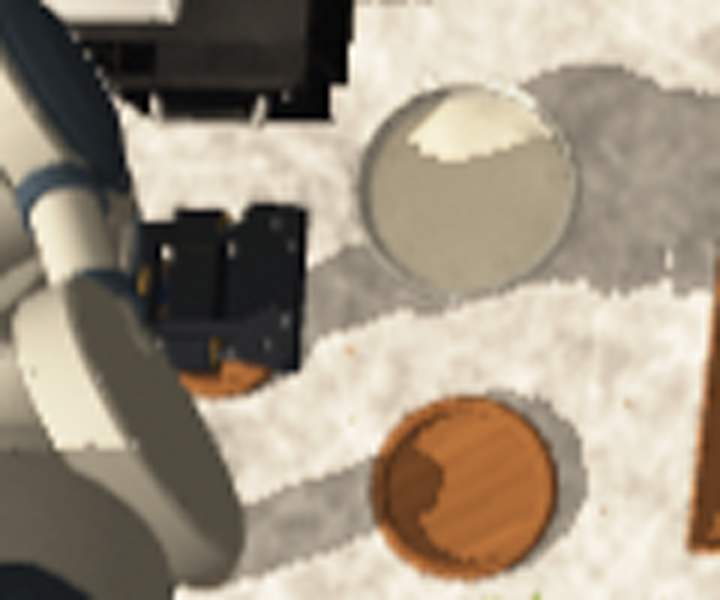

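```bash
cat > circ.py <<'E'
from mv import *
def circ(n,c,r,z):
    p=np.array([proj(n,(c[0]+r*np.cos(a),c[1]+r*np.sin(a),z)) for a in np.linspace(0,6.28,90)])
    return p[:,0].min(),p[:,0].max(),p[:,1].min(),p[:,1].max()
E
python3 - <<'E'
from circ import *
C=lambda c,o=(180,90),f=6:np.round([(c[0]-o[0])*f,(c[1]-o[0])*f,(c[2]-o[1])*f,(c[3]-o[1])*f])
print("jar base pred",C(circ("scene",(.5304,.3817),.0205,.029)))
for c in((.5304,.3817),(.5312,.3772)):
  print("stand rim",C(circ("scene",c,.038,.016)),"base",C(circ("scene",c,.038,0)))
# original jar at 0.4245,-0.164 base 0.014, in s1 crop
print("orig base",C(circ("scene",(.4245,-.164),.0205,.014),(300,190),3.3),C(circ("scene",(.4245,-.164),.0205,.119),(300,190),3.3))
E
```

```text
jar base pred [260. 340. 375. 420.]
stand rim [230. 377. 378. 460.] base [235. 381. 402. 485.]
stand rim [237. 383. 380. 463.] base [242. 387. 405. 488.]
orig base [ 91. 151. 253. 300.] [ 93. 157. 147. 194.]
```

```bash
python3 - <<'E'
import cv2
a=cv2.imread("pics/scene_c_full.png");b=cv2.imread("pics/scene0.png")
cv2.imwrite("pics/z1.png",cv2.resize(a[140:180,210:260],None,fx=14,fy=14,interpolation=0))
cv2.imwrite("pics/z2.png",cv2.resize(b[230:285,310:370],None,fx=10,fy=10,interpolation=0))
E
```

```text
(no output)
```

View pics/z1.png

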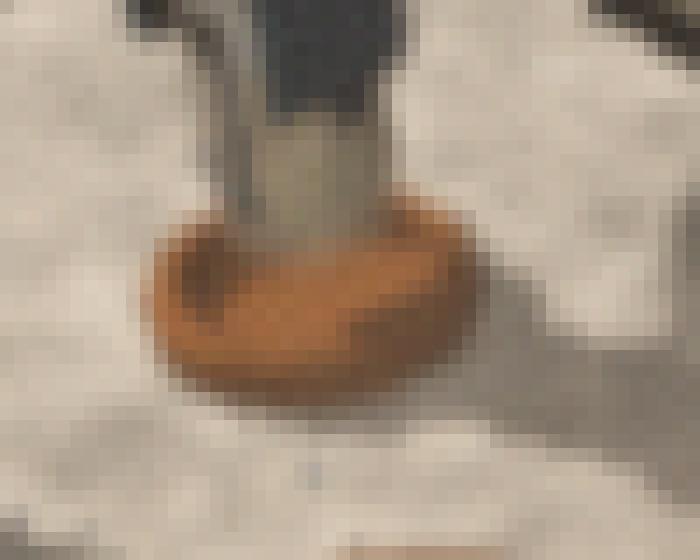

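View pics/z2.png

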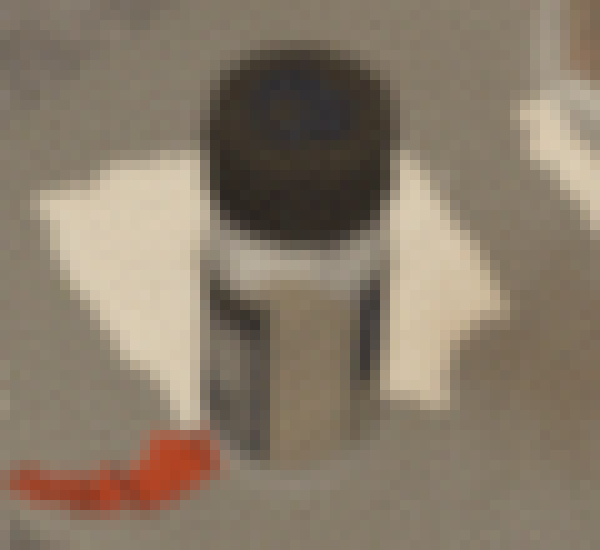

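Relative to the prediction, stand and jar base show the same pixel offset of about (+1..2, −2), so they line up with each other and the offset comes from calibration. Lowering to release.

```bash
python3 - <<'E'
from mv import *
arm.move_l([0.530,0.3815,0.0530],feed=0.05);st("low")
arm.grip(0.062);st("open")
arm.move_l([0.530,0.3815,0.24],feed=0.2)
arm.grip(0.09)
go((0.569,-0.157,0.22),0);st()
snap("scene","d",(180,90,300,190),6);snap("top","d",(170,140,290,240),6)
E
```

```text
low 10.7 [0.5298 0.3814 0.0524] w 0.0405 F [-1.   0.3 -2.2]
open 11.3 [0.53   0.3815 0.053 ] w 0.0622 F [-0.4  1.1  0.4]
 14.9 [ 0.5693 -0.1561  0.22  ] w 0.0898 F [ 0.8 -0.4 -0. ]
```

View pics/scene_d.png

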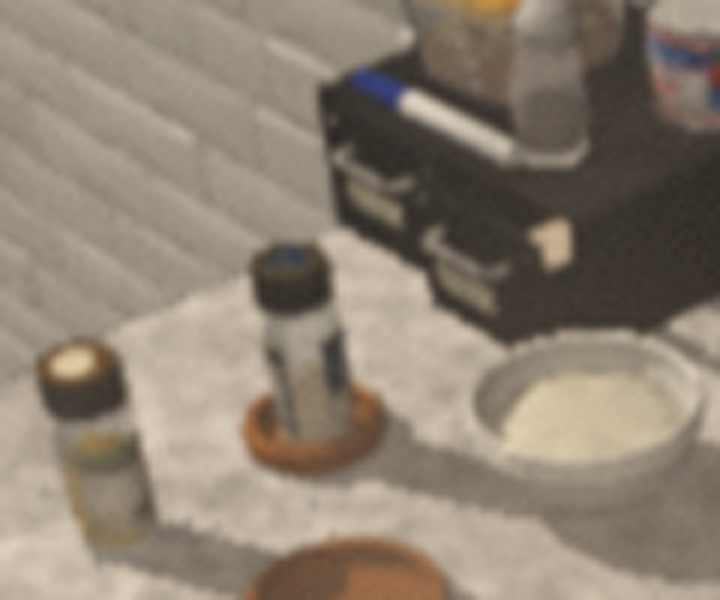

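View pics/top_d.png

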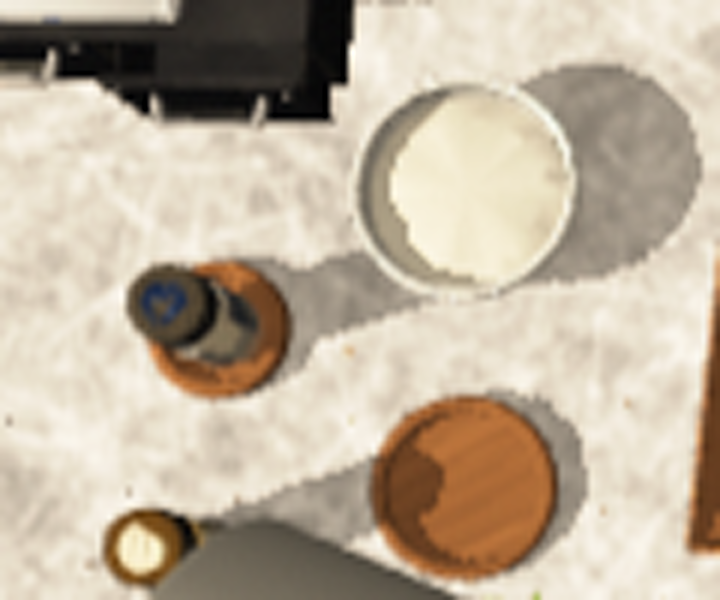

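```bash
python3 - <<'E'
from circ import *
I=cv2.imread("pics/top_d_full.png")
m,ce,s=mask(I,(188,180,207,202),(0,0,0),(180,255,80));print(ce,s,plane("top",ce,.108))
(ex,ey),ax,_=cv2.fitEllipse(cont(m));print(ex,ey,ax,plane("top",(ex,ey),.108))
C=lambda c,o=(180,90),f=6:np.round([(c[0]-o[0])*f,(c[1]-o[0])*f,(c[2]-o[1])*f,(c[3]-o[1])*f])
print("stand base",C(circ("scene",(.5312,.3772),.038,0)),"jar",C(circ("scene",(.5312,.3772),.0205,.006)))
st()
E
```

```text
[199.49074074 190.96296296] [193 186  14  13 108] [0.52694053 0.37417932 0.108     ]
199.231689453125 190.9470672607422 (11.486422538757324, 12.237832069396973) [0.52697005 0.37495365 0.108     ]
stand base [242. 387. 405. 488.] jar [274. 352. 414. 459.]
 15.0 [ 0.5693 -0.1562  0.22  ] w 0.0903 F [-0.1  0.4 -1.5]
```

The slim jar is upright in the small stand, with its base centred to about 2–5 mm. Next is the nut jar.

```bash
python3 - <<'E'
from mv import *
arm.move_l([0.569,-0.157,0.125],feed=0.15);st()
snap("scene","e",(320,140,480,260),5)
E
```

```text
15.8 [ 0.5695 -0.1571  0.1257] w 0.0904 F [-0.2  0.2 -0.6]
```

View pics/scene_e.png

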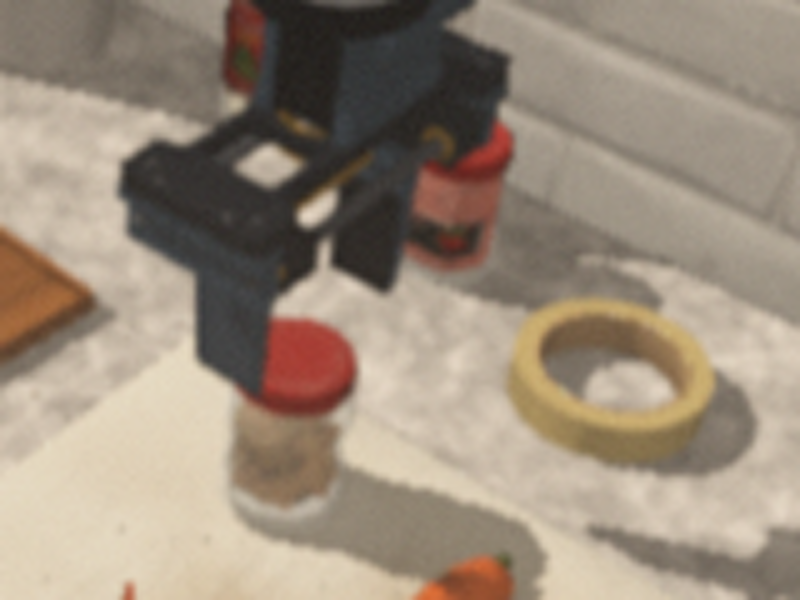

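Fingers straddle the red lid (crop (300,350)), aligned; descending.

```bash
python3 - <<'E'
from mv import *
arm.move_l([0.569,-0.157,0.041],feed=0.08);st("down")
arm.grip(0.05);st("grip")
arm.move_l([0.569,-0.157,0.24],feed=0.2);st("lift")
go((0.448,0.246,0.2),0);st("over")
arm.move_l([0.448,0.246,0.056],feed=0.15);st("low")
snap("scene","f",(180,130,300,230),6)
E
```

```text
down 17.0 [ 0.5693 -0.1571  0.0415] w 0.0901 F [ 0.1 -0.   0.7]
grip 17.6 [ 0.5695 -0.1572  0.0413] w 0.0623 F [2.9 0.2 2.9]
lift 18.7 [ 0.5682 -0.1567  0.2388] w 0.0617 F [-0.6  0.2 -3.7]
over 20.9 [0.4483 0.2457 0.2   ] w 0.0621 F [ 0.1 -0.8 -3.4]
low 22.0 [0.4485 0.2462 0.0566] w 0.0621 F [ 0.2 -0.4 -3.8]
```

View pics/scene_f.png

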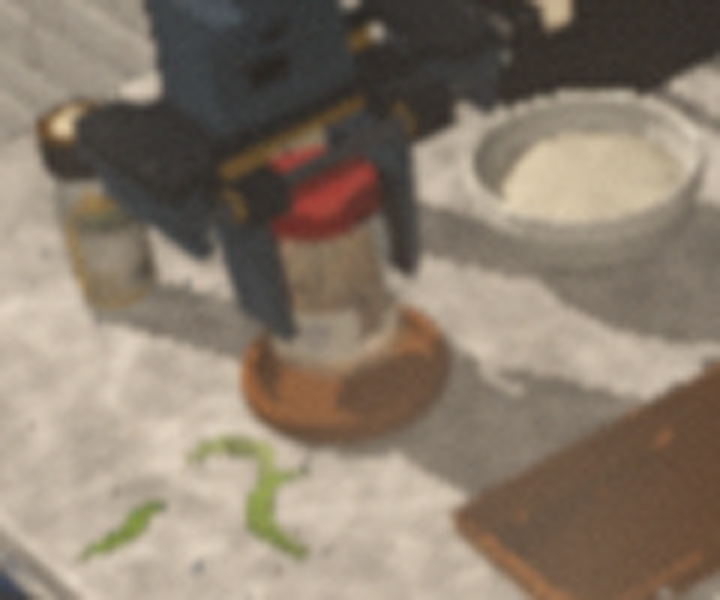

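```bash
python3 - <<'E'
from circ import *
C=lambda c,o=(180,130),f=6:np.round([(c[0]-o[0])*f,(c[1]-o[0])*f,(c[2]-o[1])*f,(c[3]-o[1])*f])
p=(.4485,.2462)
print(C(circ("scene",p,.031,.0295)),C(circ("scene",p,.05,0)),C(circ("scene",p,.05,.016)))
a=cv2.imread("pics/scene_f_full.png")
cv2.imwrite("pics/z3.png",cv2.resize(a[165:210,215:262],None,fx=13,fy=13,interpolation=0))
E
```

```text
[264. 396. 298. 380.] [233. 444. 322. 455.] [228. 440. 297. 429.]
```

View pics/z3.png

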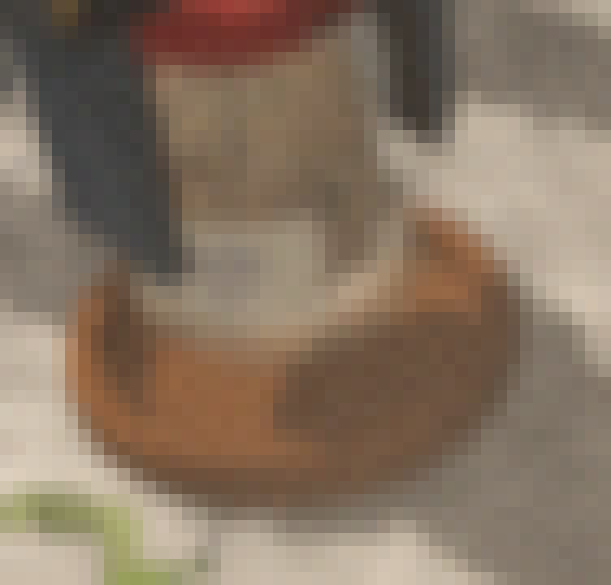

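Jar base and stand show the same offset again (about +1, −2 px), so they are aligned. Placing it, then going to the egg.

```bash
python3 - <<'E'
from mv import *
arm.move_l([0.448,0.246,0.034],feed=0.05);st("low")
arm.grip(0.08);st("open")
arm.move_l([0.448,0.246,0.24],feed=0.2)
go((0.5805,-0.387,0.18),90);st()
arm.move_l([0.5805,-0.387,0.08],feed=0.15);st()
snap("scene","g",(180,130,300,230),6);snap("top","g",(170,140,290,240),6)
snap("scene","h",(400,210,520,310),6)
E
```

```text
low 22.6 [0.4478 0.2459 0.0335] w 0.0621 F [ 0.1 -0.1 -3.6]
open 23.1 [0.4481 0.246  0.0341] w 0.0799 F [ 0.3 -0.1 -0.3]
 26.6 [ 0.581  -0.386   0.1802] w 0.08 F [ 0.3  2.1 -0.4]
 27.4 [ 0.5811 -0.3872  0.081 ] w 0.08 F [-0.5 -0.6  0.2]
```

View pics/scene_g.png

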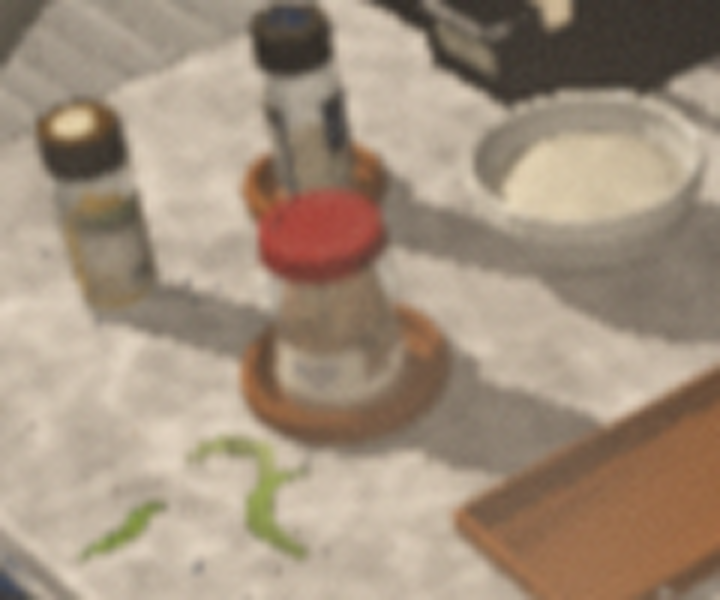

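View pics/top_g.png

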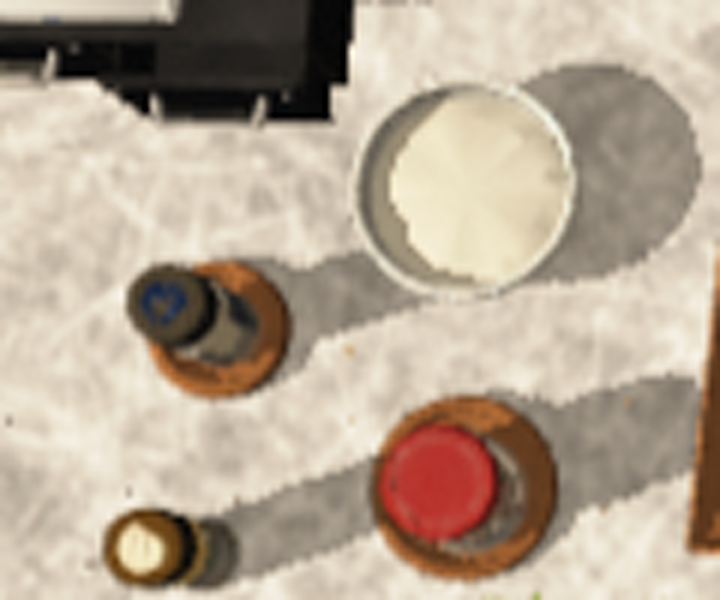

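View pics/scene_h.png

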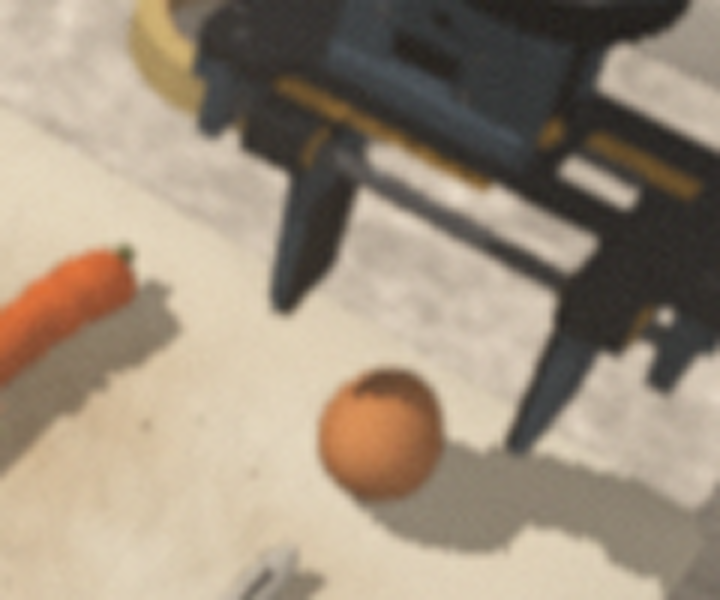

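```bash
python3 - <<'E'
from circ import *
f=lambda p:np.round((proj("scene",p)-np.array([400,210]))*6)
p=arm.current_ee_pos()
for s in(1,-1):
  for w in(.040,.0535):
    print(s,w,[f((p[0]+dx,p[1]+s*w,p[2])).tolist() for dx in(-.016,.016)])
print("egg pred",f((.5805,-.387,.035)))
a=cv2.imread("pics/scene_h_full.png")
m,ce,s=mask(a,(448,265,480,297),(5,90,80),(20,255,255));print((ce-np.array([400,210]))*6,s)
E
```

```text
1 0.04 [[280.0, 317.0], [327.0, 268.0]]
1 0.0535 [[246.0, 297.0], [293.0, 248.0]]
-1 0.04 [[494.0, 445.0], [538.0, 390.0]]
-1 0.0535 [[532.0, 467.0], [576.0, 412.0]]
egg pred [375. 437.]
[378.41899441 433.0726257 ] [453 272  21  22 358]
```

Egg seen at crop (378,433) against a predicted (375,437), with the tips as predicted, so this is aligned. Grasping the egg near its equator with the tips only 10 mm below, so they fit in the bowl.

```bash
python3 - <<'E'
from mv import *
arm.move_l([0.5805,-0.387,0.0245],feed=0.08);st("down")
arm.grip(0.036);st("grip")
arm.move_l([0.5805,-0.387,0.06],feed=0.05);st("lift")
snap("scene","i",(400,210,520,310),6)
E
```

```text
down 28.4 [ 0.5808 -0.3872  0.0248] w 0.0799 F [ 0.4 -0.3  0.6]
grip 29.1 [ 0.5805 -0.3871  0.0246] w 0.04 F [-0.2 -0.4  1. ]
lift 29.9 [ 0.5803 -0.3869  0.0598] w 0.0397 F [-0.4  0.1 -0.9]
```

View pics/scene_i.png

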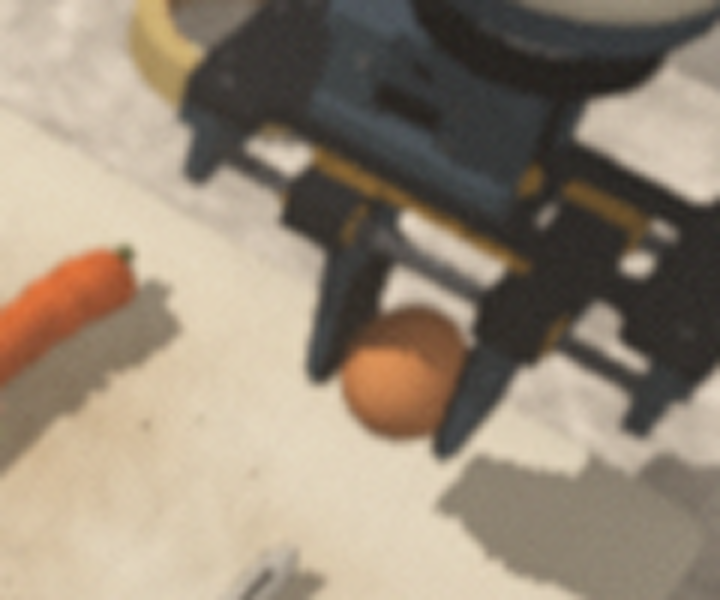

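Egg firmly held between the pads. Before going to the bowl, a check of how close the black box and other tall neighbours stand to it.

```bash
python3 - <<'E'
from vis import *
cv2.imwrite("pics/z4.png",cv2.resize(cv2.imread("pics/top0.png")[70:190,145:305],None,fx=5,fy=5,interpolation=2))
cv2.imwrite("pics/z5.png",cv2.resize(cv2.imread("pics/scene0.png")[80:190,220:380],None,fx=5,fy=5,interpolation=2))
E
```

```text
(no output)
```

View pics/z4.png

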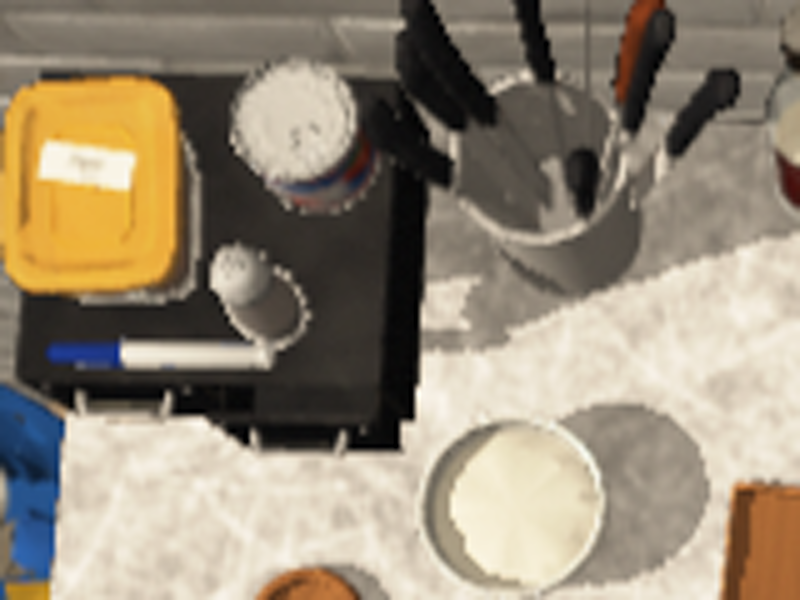

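View pics/z5.png

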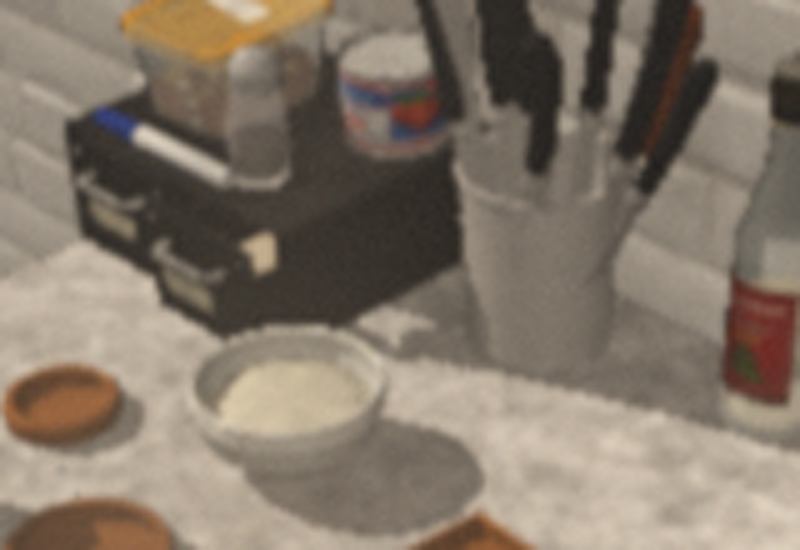

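```bash
python3 - <<'E'
from vis import *
print(tri((220.5,154.5),(273,127)), plane("top",(225,160),.0),plane("top",(225,160),.08),plane("top",(214,160.5),.05))
print("pot rim",plane("top",(145+540/5,70+245/5),.15),plane("top",(145+540/5,70+290/5),.0))
E
```

```text
(array([0.64548843, 0.31226391, 0.11111849]), np.float64(0.016786460106890423)) [0.64722766 0.33205597 0.        ] [0.62922399 0.31101498 0.08      ] [0.63352672 0.35365327 0.05      ]
pot rim [0.73863487 0.21733091 0.15      ] [0.75873987 0.24474141 0.        ]
```

```bash
python3 - <<'E'
from mv import *
arm.move_l([0.57,-0.387,0.19],feed=0.15)
d,s=best((0.601,0.243,0.19),-40);print(d,np.round(s,1))
# transit in intermediate steps, straight line in joint space
q=np.array(arm.current_joint_positions());print(np.round(q,1))
for f in(.33,.67,1.): arm.move_joints(list(q+(np.array(s)-q)*f))
st("over")
arm.move_l([0.601,0.243,0.075],feed=0.08);st("low")
snap("scene","j",(220,90,340,190),6)
f=lambda p:np.round((proj("scene",p)-np.array([220,90]))*6)
print(f(arm.current_ee_pos()))
E
```

```text
-40 [16.7 31.4 75.3 -0.  73.3 56.7]
[-39.1  34.8  68.8  -0.   76.5  50.9]
over 33.6 [0.6017 0.2417 0.19  ] w 0.0396 F [ 0.3 -0.3 -0.6]
low 35.2 [0.6013 0.2431 0.0755] w 0.0395 F [-0.5 -0.1  0.4]
[331. 369.]
```

View pics/scene_j.png

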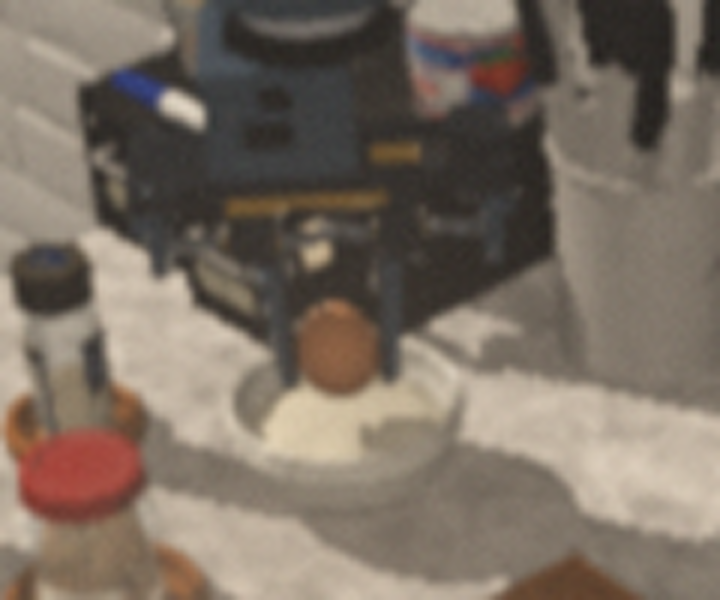

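Egg and tips are centred over the bowl (about 1.5 px left of the middle). Adjusting by 3 mm and lowering stepwise while watching the force.

```bash
python3 - <<'E'
from mv import *
x,y=0.603,0.241
arm.move_l([x,y,0.050],feed=0.06);st()
z=.050
F0=np.array(arm.current_force())
while z>0.034:
    z-=0.003;arm.move_l([x,y,z],feed=0.03);F=np.array(arm.current_force())-F0;print(round(z,3),np.round(F,1))
    if np.linalg.norm(F)>5: break
snap("scene","k",(220,90,340,190),6)
E
```

```text
35.9 [0.6029 0.2409 0.0497] w 0.0396 F [-0.1 -0.5 -0.1]
0.047 [ 0.4  0.2 -1.1]
0.044 [-0.3  0.5  0.2]
0.041 [-1.2  0.5 -0.2]
0.038 [ 0.5  0.7 -0.1]
0.035 [ 0.4 -0.2 -0.3]
0.032 [-0.3 -0.1 -0.8]
```

View pics/scene_k.png

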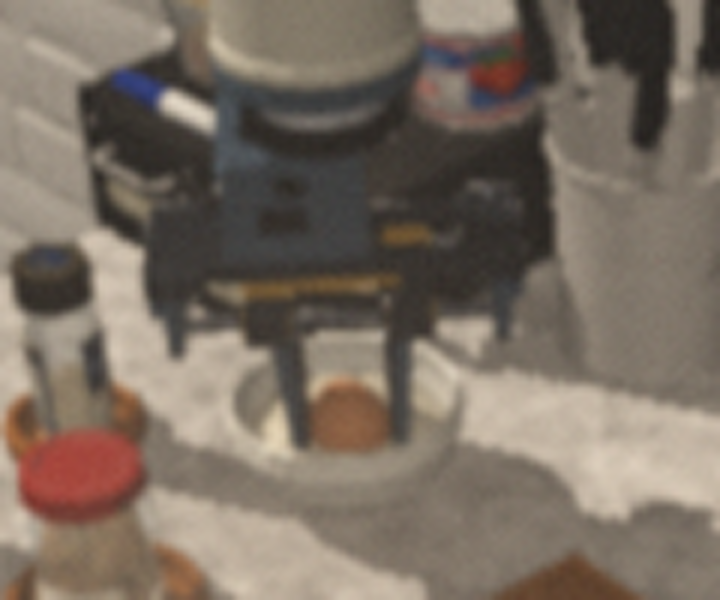

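No contact yet, and the thin tips leave room. Continuing down until the egg touches or a finger does.

```bash
python3 - <<'E'
from mv import *
x,y=0.603,0.241
z=.032
F0=np.array(arm.current_force())
while z>0.0215:
    z-=0.002;arm.move_l([x,y,z],feed=0.03);F=np.mean([np.array(arm.current_force()) for _ in range(4)],0);print(round(z,3),np.round(F,1))
    if np.linalg.norm(F-F0)>4: break
st()
arm.grip(0.043);st("o1");arm.sleep(.2)
arm.grip(0.047);st("o2")
arm.sleep(.4)
arm.move_l([x,y,0.06],feed=0.06);st()
snap("scene","l",(220,90,340,190),6)
E
```

```text
0.03 [ 0.5  0.5 -0.5]
0.028 [-0.3 -0.7 -1. ]
0.026 [0.9 1.8 1.6]
0.024 [-0.7  4.1  8.3]
 38.4 [0.6034 0.2416 0.0245] w 0.0394 F [-0.7  4.1  8.3]
o1 38.7 [0.6025 0.2423 0.0245] w 0.0429 F [-5.3 11.7 10. ]
o2 39.2 [0.6019 0.2428 0.0245] w 0.0466 F [-10.   15.6  13.3]
 40.3 [0.6029 0.2409 0.0598] w 0.0471 F [-0.5  0.6 -0.2]
```

View pics/scene_l.png

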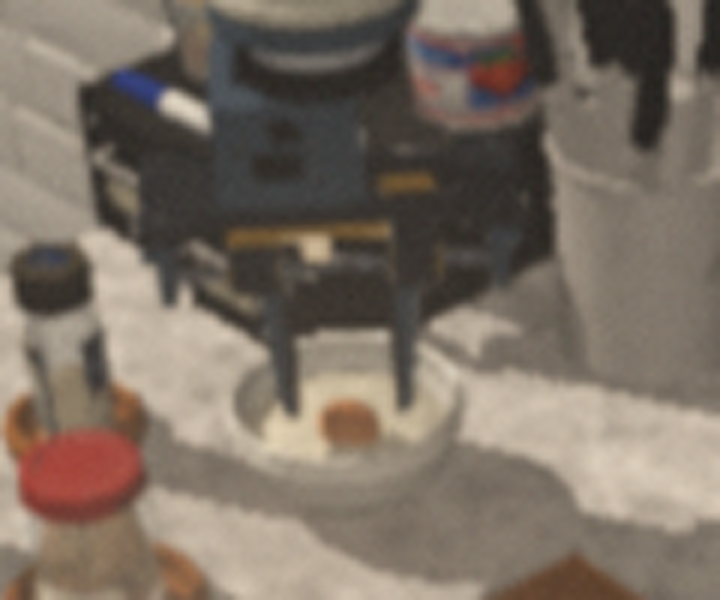

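The egg lies in the bowl (crop (350,422)) and did not drop. Now the peeler.

```bash
python3 - <<'E'
from mv import *
arm.move_l([0.603,0.241,0.2],feed=0.2)
arm.grip(0.06)
go((0.403,-0.3828,0.18),87.5);st()
arm.move_l([0.403,-0.3828,0.05],feed=0.15);st()
snap("scene","m",(370,260,490,360),6)
f=lambda p:np.round((proj("scene",p)-np.array([370,260]))*6)
print(f(arm.current_ee_pos()))
I=cv2.imread("pics/top_g_full.png")
E
```

```text
44.0 [ 0.4036 -0.3823  0.18  ] w 0.06 F [0.4 0.2 0.3]
 45.0 [ 0.4034 -0.3831  0.0507] w 0.0603 F [-0.   0.1 -0.1]
[275. 425.]
```

View pics/scene_m.png

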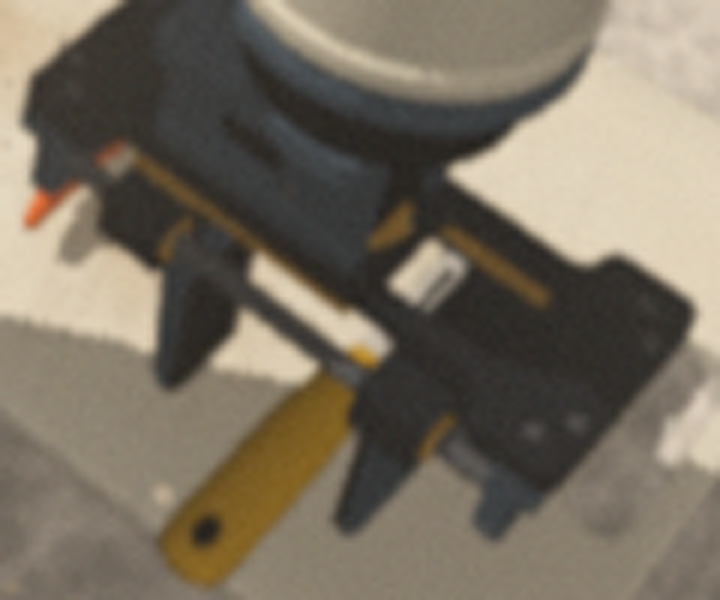

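```bash
python3 - <<'E'
from mv import *
arm.move_l([0.403,-0.3828,0.0175],feed=0.06);st("down")
arm.grip(0.018);st("grip")
arm.move_l([0.403,-0.3828,0.20],feed=0.12);st("lift")
a=-4.4;u=np.array([np.cos(np.radians(a)),np.sin(np.radians(a))])
# jaw was 87.5 with peeler at about -2.5 => jaw = peeler+90
c=np.array([.519,.069])-.0375*u;print(c)
go((c[0],c[1],.16),a+90);st("over")
arm.move_l([c[0],c[1],.05],feed=0.12);st()
snap("scene","n",(230,150,350,250),6);snap("top","n",(260,140,360,250),5)
E
```

```text
down 45.7 [ 0.403  -0.3828  0.0174] w 0.06 F [-0.7 -0.1 -0.9]
grip 46.4 [ 0.403  -0.3828  0.0176] w 0.0231 F [0.1 0.5 2.6]
lift 48.0 [ 0.4028 -0.3826  0.1994] w 0.023 F [ 0.3  0.1 -0.6]
[0.48161052 0.07187696]
over 49.7 [0.482  0.0712 0.1601] w 0.0231 F [ 0.3 -0.2 -0.8]
 50.8 [0.482  0.0718 0.0505] w 0.0227 F [-0.3 -0.5 -0. ]
```

View pics/scene_n.png

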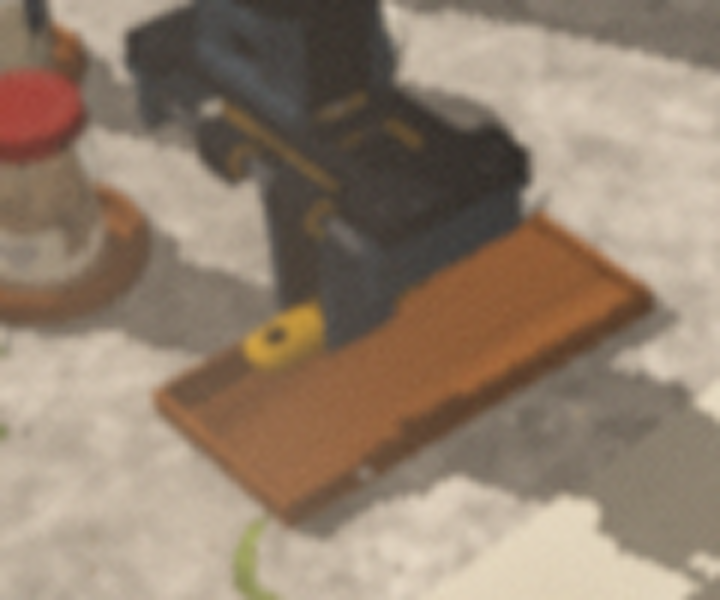

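View pics/top_n.png

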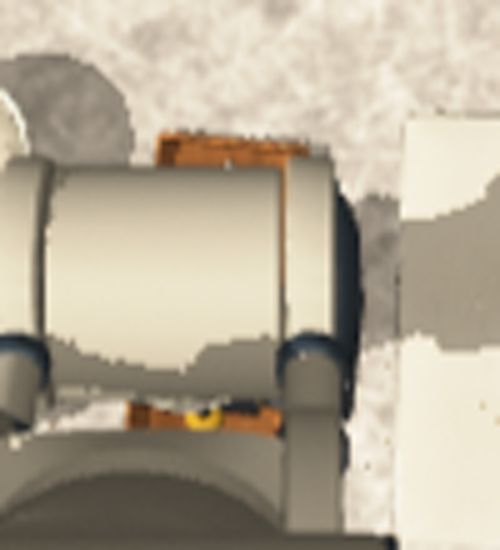

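The peeler butt in the top view (crop (203,415)) lies midway between the tray's sides (125..282). Lowering to the floor.

```bash
python3 - <<'E'
from mv import *
p=np.array(arm.current_ee_pos());x,y=.4816,.0719
arm.move_l([x,y,.012],feed=0.06);st()
arm.move_l([x,y,.0085],feed=0.03);st()
arm.grip(0.045);st("open")
arm.move_l([x,y,.2],feed=0.15)
go((0.4,-0.2,.3),90);st()
snap("scene","o",(180,90,380,250),4);snap("top","o",(170,140,340,250),4.5)
go((0.3,-0.45,.3),90)
snap("top","p",(300,130,500,270),4)
E
```

```text
51.7 [0.4816 0.0719 0.012 ] w 0.023 F [ 0.  -0.3 -0.6]
 52.0 [0.4816 0.0719 0.0085] w 0.0228 F [-0.9 -0.4 -0.7]
open 52.5 [0.4816 0.0719 0.0085] w 0.0453 F [-0.2  0.5  0.1]
 55.1 [ 0.4002 -0.1993  0.2995] w 0.0452 F [ 0.9 -0.1 -0.6]
```

View pics/scene_o.png

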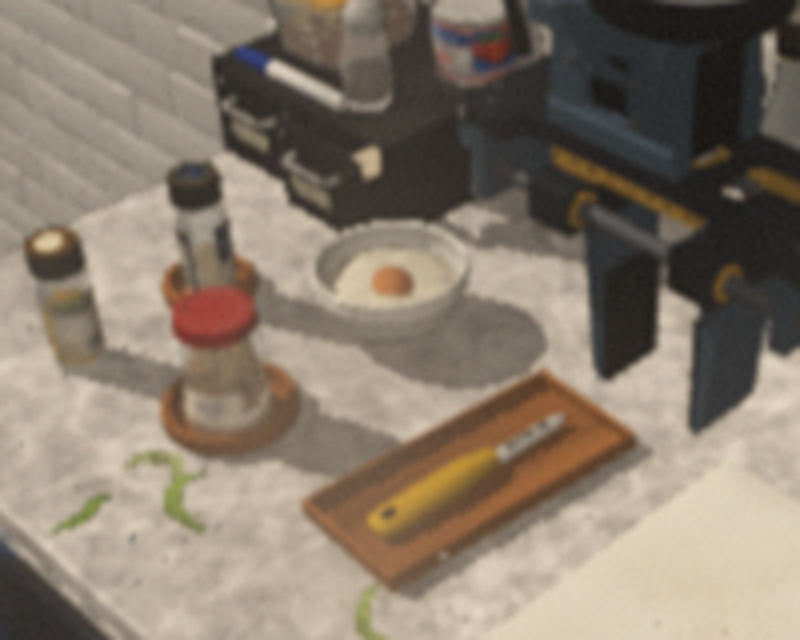

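View pics/top_o.png

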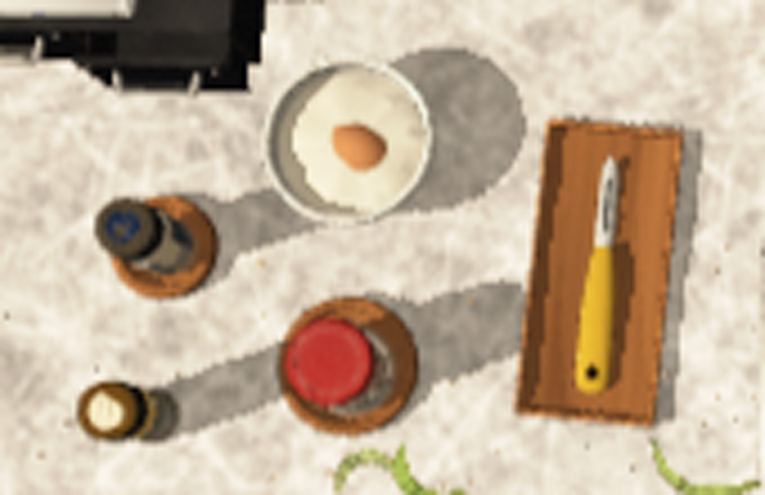

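View pics/top_p.png

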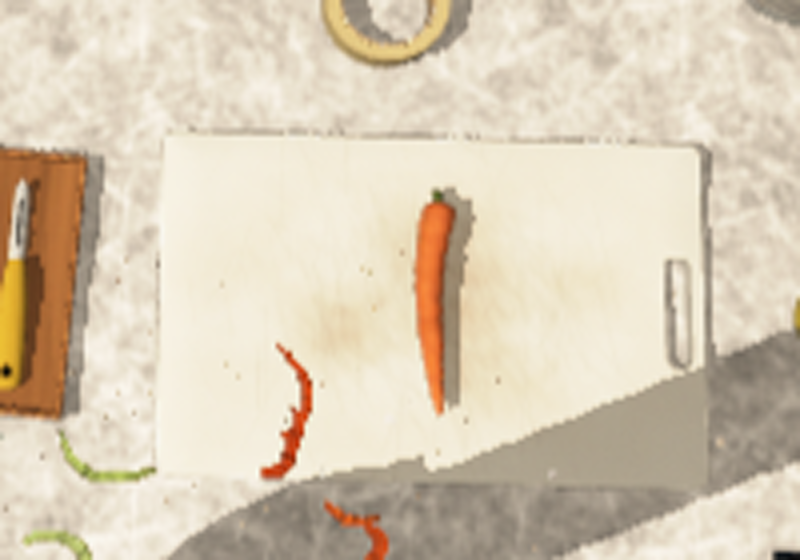

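Everything is in place in the pictures: the egg in the bowl, the peeler flat and lengthwise mid-tray, both jars upright in their recesses, and the carrot alone on the board. One numeric check before signing off.

```bash
python3 - <<'E'
from vis import *
I=arm.snapshot("top")[:,:,::-1].copy();O=cv2.imread("pics/top0.png")
def c(I,roi,lo,hi,z): 
    m,ce,s=mask(I,roi,lo,hi);(ex,ey),_,_=cv2.fitEllipse(cont(m));return np.round(plane("top",(ex,ey),z)[:2],4)
print("carrot",c(O,(395,175,420,240),(0,120,80),(16,255,255),.026),c(I,(395,175,420,240),(0,120,80),(16,255,255),.026))
print("spice_c",c(O,(185,220,210,242),(0,0,0),(180,255,90),.1),c(I,(185,220,210,242),(0,0,0),(180,255,90),.1))
print("sesame lid",c(I,(228,202,270,242),(0,130,60),(5,255,255),.096))
print("spice base",plane("top",(198.5,191),.111)[:2])
print("egg",c(I,(230,155,268,190),(5,90,80),(20,255,255),.029))
h=c(I,(288,190,315,235),(20,120,50),(32,255,255),.014);print("handle",h,"tip",plane("top",(170+610/4.5,140+157/4.5),.01)[:2],"butt",plane("top",(170+592/4.5,140+392/4.5),.014)[:2])
print(arm.current_t(),arm.current_ee_pos())
arm.sign_off()
E
```

```text
carrot [ 0.5235 -0.2655] [ 0.5237 -0.2655]
spice_c [0.4087 0.3823] [0.407  0.3528]
sesame lid [0.4443 0.2432]
spice base [0.52634368 0.37613375]
egg [0.6024 0.2439]
handle [0.4758 0.0721] tip [0.60165311 0.06396206] butt [0.43126165 0.07166624]
56.3167 [ 0.30094921 -0.4488015   0.30013857]
the job is handed in; nothing more can be done
```

The spice_c numbers disagree, so I'll check that against the pictures already saved.

```bash
python3 - <<'E'
import cv2,numpy as np
for n,o in(("top0","top_o_full"),("scene0","scene_o_full")):
    a=cv2.imread(f"pics/{n}.png");b=cv2.imread(f"pics/{o}.png")
    x0,y0,x1,y1=(184,219,206,243) if n=="top0" else (184,143,210,186)
    r=cv2.matchTemplate(cv2.cvtColor(b,6)[y0-15:y1+15,x0-15:x1+15],cv2.cvtColor(a,6)[y0:y1,x0:x1],5);_,v,_,l=cv2.minMaxLoc(r);print(n,"shift px",l[0]-15,l[1]-15,round(v,3))
E
```

```text
top0 shift px 0 0 0.952
scene0 shift px 0 0 0.945
```

The board is cleared and the job is handed in at about 56 s of the 138 s allowed. The carrot is still on the board and the other spice jar was left alone. I never got a verdict, so what follows rests on my own checks.

- **Slim spice jar:** It stands upright in the small stand. The side view shows its base centred to about 2 mm. The top view of its cap suggests up to about 7 mm off, against a limit of 14 mm; I put that gap mostly down to the camera calibration.
- **Nut jar:** It stands upright in the large stand, about 5 mm off centre at the lid in the top view (limit 15 mm).
- **Egg:** I lowered it in the gripper until I felt light contact in the bowl, then opened the fingers in small steps. It rests about 2 mm from the bowl's centre. The fingers pushed on the bowl with about 23 N while opening, below the limit.
- **Peeler:** It lies flat and lengthwise in the tray, within about 3 mm of the middle and 2° of the tray's axis.
- **Carrot:** It moved by less than 1 mm.
- **Other spice jar:** My last colour-mask check disagreed, showing a 30 mm shift. I only saw this after handing in. Comparing the saved before and after pictures gave no shift in either camera, so the mask probably picked up the shadow beside the jar.

The two cameras differed by about 4–6 mm in absolute position. I handled that by comparing the held object with its target in the same picture.

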